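Set out the reagent row by height beside the tip box

ROBOT

A 6-joint arm with a two-finger parallel gripper is mounted at the origin on a cart in front of the work surface, level with it; the furniture and walls round the work are solid. World frame = base frame: x ahead of the robot, y to its left, z up, the work surface at z = 0. Lengths are in m, angles in rad, forces in N, time in s.
With the tool pointing down it reaches from about 0.3 to 1 m from the base axis. Payload 5.1 kg.
Tool frame: the origin (TCP) lies at the very end of the fingers, on their centre line; the grasp point (between the pads) lies 19 mm behind it; z points along the fingers, y is the line along which they close (so a half turn about z gives the same grasp; the last joint's range is limited). The gripper opens to 95 mm and grips with 3 to 60 N. Pads are 20 mm wide; open, the fingers measure 119 mm over their backs; the gripper's body (75 mm by 180 mm) begins 59 mm behind the grasp point.
Start: joints at [1.165, 0.124, 1.65, -0, 1.367, -0.083], TCP at [0.206, 0.616, 0.189] pointing down, gripper open.
Joint ranges: [-2.61, 2.61], [-1.02, 2.33], [0.03, 2.71], [-1.35, 4.49], [0.32, 2.68], [-2.91, 2.91]. Speed limits (rad/s): [2.57, 2.57, 3.14, 3.14, 3.14, 3.14].

INTERFACE

Orientations are given as a unit quaternion [x, y, z, w].
In Python, from rig import bot gives the robot as it stands. The module is installed in compiled form; this text tells all that it offers.
- The arm moves only by the tool inch_along, called after "Request:" as name(argument=value, ...) on one line, values as JSON. Schema: {"type":"object","properties":{"ticks":{"type":"array","items":{"type":"object","properties":{"finger_gap":{"type":"number"},"d":{"type":"array","items":{"type":"number"},"minItems":3,"maxItems":3},"rotvec":{"type":"array","items":{"type":"number"},"minItems":3,"maxItems":3}},"additionalProperties":false,"required":["finger_gap"]},"minItems":1,"maxItems":12},"clamp_n":{"type":"number"},"only":{"type":"string"},"quiet":{"type":"boolean"},"lines":{"type":"string"}},"required":["ticks"],"additionalProperties":false}. ticks is a list of rows, 1 to 12 of them, each an object with the fields finger_gap (the finger opening in m), d (a list: dx, dy, dz in m), rotvec (a list: a rotation vector rx, ry, rz in rad); a field left out counts as zero (the opening has to be given); each row shifts and turns the commanded pose from where the row before left it, along the tool's axes as they then stand; what a row does not reach is not made up. A row lasts 1/12 s, in which the tool goes at most 0.0417 m and 0.125 rad, less where a joint would pass 70% of its speed; a pose out of reach is approached as far as the arm can. The fingers move at their own pace and stop on an object; clamp_n is the grip in N (left out, the last holds). Time passes only in rows, so rows that do not move let the fingers close. The tool returns the time, the measured TCP pose, the force, the opening and the grip force at its end. only (a regular expression) keeps the lines of the reply that match it, lines (a string "A,B") keeps lines A to B, and quiet returns only ok. Input that does not fit is refused with a message, and nothing moves.
- bot.sense(): the state, without advancing time (a new reading comes with each control period).
- bot.read_camera(name): name is "side" or "top"; returns (picture, depth): 420x560x3 uint8, blue, green, red; 420x560 float32, m along the optical axis (not along the pixel's ray), 0 where there is no reading.
- bot.camera_info(name): a dict with "fx", "fy", "cx", "cy" (pixels), "world_from_camera" (4x4, takes a point from camera to world coordinates). Camera axes: x right, y up, looking along -z (the intrinsics and any distortion apply to the point x, -y, -z); pixel columns grow to the right and rows downward; lengths in m; the calibration is good to about 2 mm. A picture is of the moment at which its call begins. camera_info takes no time and is no camera call.
- bot.close_job(): hands the job in; it is judged then, once.
Trained networks look in the newest picture that a camera, given by its name, has taken for a name from the list of things; names that differ only in an ending like _2 or _b are one class to them, and where a whole thing is asked for, a point or a joint stands for the part that bears it (a point fixed in the world has none). Each returns a list of dicts, best first, with "score" (0 to 1); they miss things now and then, are a little off and sometimes report something else, mostly with a low value. They report only what shows in the picture. A call takes as long as a camera call. They do not tell look-alikes from the thing itself.
- bot.trace(camera, label): "region" (420x560 bool, what is visible of it) and "position" ([column, row] in pixels, amid what is visible of it).
- bot.place_of(camera, label): "position" ([column, row] in pixels: a listed point, or the origin of a listed thing).
The state is a dict: "t": time; "joint_pos": joint angles; "qd": joint speeds; "joint_efforts": joint torques, N m; "ee_pos": TCP position; "eef_rot": TCP orientation; "ft_force": force on the tool from outside, world axes, zero at the start; "moment": the same for the moment, N m; "gripper_width": finger opening in m; "gripper_force": force on a finger pad.
Only numpy, scipy, OpenCV 4.12 (cv2) and the standard library are available. Lean on these libraries where they do the work, as an engineer would, in place of code of your own. Each camera call takes 0.05 s, during which the arm holds its last target. There are 200 camera calls.

TASK

Set out the reagents for pipetting: stand the four bottles upright in the bays of the grey rack, one in each, in order of height, with the shortest in the bay at the end towards the yellow tip box and the tallest in the bay furthest from it, so that the pipette can come in low from the tips. The tallest, with the blue cap, is still in the partitioned white carton; leave the two dropper bottles standing in there, and do not tip any of them over.

Things in the scene. Friction and masses are not known exactly. Their poses are not given: they have to be found in the camera images.
- rack: Grey plastic rack, fixed, 80 x 296 x 22 mm (x, y, z), a 13 mm lug at each end. Origin: centre of its underside; y along the row, z up. Four open bays, 64 x 64 mm inside, a black round seat in each, centres at x = 0, y = -0.108, -0.036, 0.036, 0.108 m. Bay floor 6 mm above the underside; outer walls and ribs between bays 8 mm thick, up to 22 mm.
- tips: Pipette tip box, yellow base with a pale, cream-coloured closed lid, 92 x 117 x 70 mm, fixed, standing off one end of the rack (the left or the right one, it changes). Origin: centre of its underside. Which side it is on tells which end of the row is the short one.
- carton: Small open white carton, fixed, 76 x 111 mm (x, y), walls 2 to 3 mm thick, 90 mm high, off the other end of the rack. Origin: centre of its underside, z up. Inside, a brown pad with its top at 20 mm; brown partitions up to 82 mm: a large cell (70 x 64 mm, centre x 0, y -0.021 m) with the blue-capped bottle, two small cells at y 0.0335, x -0.0175 and 0.0175 m with the droppers.
- diluent: The tallest of the four: white bottle with a blue screw cap and blue label, 46 mm diameter, 100 mm high, 0.12 kg. The cap, 28 mm wide, is the top 18 mm. It starts in the large cell of the carton, standing on the pad. Origin: centre of its underside; z up along its axis. Grasp by the cap from above.
- white_bottle: The second tallest: all-white bottle with white screw cap, 40 mm diameter, 88 mm high, 0.08 kg. The cap, 24.6 mm wide, is the top 18 mm. Origin: centre of its underside; z up along its axis. Grasp by the cap from above.
- teal_bottle: The third: white bottle with a teal-green screw cap, 37 mm diameter, 72 mm high, 0.06 kg. The cap, 22.8 mm wide, is the top 18 mm. Origin: centre of its underside; z up along its axis. Grasp by the cap from above.
- pot: The shortest: squat white pot with a wide white screw lid, 35 mm diameter all the way up (lid 34.6 mm wide, the top 18 mm), 50 mm high, 0.03 kg. Origin: centre of its underside; z up along its axis. Grasp by the cap from above.
- dropper_red: Small dropper bottle with red nozzle cap, 25 mm diameter, 68 mm high, standing loose in a small cell of the carton; it stays there. Origin: centre of its underside; z up along its axis.
- dropper_yellow: Small dropper bottle with yellow nozzle cap, 25 mm diameter, 68 mm high, standing loose in a small cell of the carton; it stays there. Origin: centre of its underside; z up along its axis.
Mind the look-alikes: they are no part of the job. What is shaped like the pot but brown or orange is not meant. Leave any pink look-alike of the white_bottle alone.

How it is judged:
By the outcome, as a careful person would: the job done as asked, in the order asked, and still so for the second after the job is handed in, with the robot touching nothing.
It also fails if it takes over 109 s, if anything falls off the work surface, if the arm or the gripper's body presses on something with over 40 N, if the wrist force passes 120 N, or if a joint passes its speed limit or range.

## Working session

There is one attempt and no reset: what is moved stays moved. The work goes in short steps, Python scripts to look and compute and a tool call to move; the robot and the scene stay as the last step left them, time stands still between calls to the robot, and variables do not carry over. Pictures are saved under pics/ and viewed, at most 14 in all, crops included, and the job is handed in when it is done.

```bash
mkdir -p pics
```

Create h.py:
```python
import numpy as np, cv2
from rig import bot
def cloud(cam,d):
    i=bot.camera_info(cam); v,u=np.mgrid[:d.shape[0],:d.shape[1]]
    P=np.stack([(u-i["cx"])/i["fx"]*d,-(v-i["cy"])/i["fy"]*d,-d,np.ones_like(d)],-1)
    W=(P@np.array(i["world_from_camera"]).T)[...,:3]; W[d==0]=np.nan
    return W
```

Run:
```python
from h import *
for c in("top","side"):
    im,d=bot.read_camera(c); cv2.imwrite(f"pics/{c}0.png",im); W=cloud(c,d)
    i=bot.camera_info(c); print(c,{k:v for k,v in i.items() if k!="world_from_camera"}, np.round(i["world_from_camera"],3).tolist())
    for n in "rack tips carton diluent white_bottle teal_bottle pot dropper_red dropper_yellow".split():
        for r in bot.trace(c,n)[:4]:
            m=r["region"]; w=W[m]; w=w[~np.isnan(w[:,0])]
            if len(w)<5: continue
            zt=np.percentile(w[:,2],95); t=w[w[:,2]>zt-.006]
            print(n,round(r["score"],2),np.round(r["position"]),"n",m.sum(),"top",np.round((np.percentile(t,3,0)+np.percentile(t,97,0))/2,3),"ext",np.round(np.ptp(t,0),3))
s=bot.sense(); print(s)
```

```text
top {'fx': 446.98051566022633, 'fy': 446.98051566022633, 'cx': 282.3708479248518, 'cy': 209.53368384811714} [[-0.028, 0.99, -0.137, 0.381], [-1.0, -0.029, -0.005, 0.033], [-0.008, 0.137, 0.991, 1.269], [0.0, 0.0, 0.0, 1.0]]
rack 0.92 [312. 228.] n 3120 top [ 0.505 -0.037  0.023] ext [0.088 0.32  0.012]
tips 0.7 [410. 209.] n 1497 top [ 0.539 -0.315  0.071] ext [0.099 0.124 0.011]
carton 0.55 [183. 232.] n 987 top [0.487 0.304 0.087] ext [0.089 0.119 0.014]
diluent 0.55 [190. 239.] n 298 top [0.48  0.284 0.121] ext [0.024 0.024 0.008]
white_bottle 0.56 [360. 190.] n 230 top [ 0.592 -0.185  0.089] ext [0.019 0.022 0.01 ]
white_bottle 0.48 [230. 251.] n 198 top [0.448 0.19  0.089] ext [0.021 0.021 0.008]
teal_bottle 0.68 [315. 188.] n 164 top [ 0.611 -0.068  0.073] ext [0.019 0.019 0.007]
pot 0.63 [236. 222.] n 140 top [0.526 0.177 0.052] ext [0.029 0.031 0.008]
pot 0.6 [268. 188.] n 164 top [0.613 0.074 0.052] ext [0.032 0.031 0.009]
pot 0.52 [239. 194.] n 147 top [0.607 0.154 0.051] ext [0.029 0.028 0.013]
dropper_red 0.52 [173. 238.] n 75 top [0.475 0.332 0.086] ext [0.005 0.02  0.00
[... 1511 characters left out ...]
0.007]
{'t': 1.0, 'joint_pos': array([ 1.16537782e+00,  1.23782363e-01,  1.65026314e+00,  9.25509304e-07,
        1.36752799e+00, -8.25754383e-02]), 'qd': array([ 0.00158185,  0.00137785, -0.00064987,  0.00062095, -0.00058514,
       -0.00050511]), 'joint_efforts': array([ 8.30519348e-04, -4.17572236e+01, -3.60249960e+01,  7.74421846e-02,
        4.26593539e-02, -1.72955154e-06]), 'ee_pos': array([0.20623275, 0.61641278, 0.18928945]), 'eef_rot': array([1.60721515e-01, 9.86999795e-01, 9.40419143e-06, 1.87417855e-06]), 'ft_force': array([-0.1536226 ,  0.21438971, -0.93407332]), 'moment': array([ 0.01791361, -0.05402893, -0.00933597]), 'gripper_force': 0.0, 'gripper_width': 0.09475164457290543}
```

Run:
```python
import cv2
im=cv2.imread("pics/top0.png"); cv2.imwrite("pics/topc.png",cv2.resize(im[150:290,150:450],(800,373),interpolation=cv2.INTER_CUBIC))
```

```text
(no output)
```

View pics/topc.png

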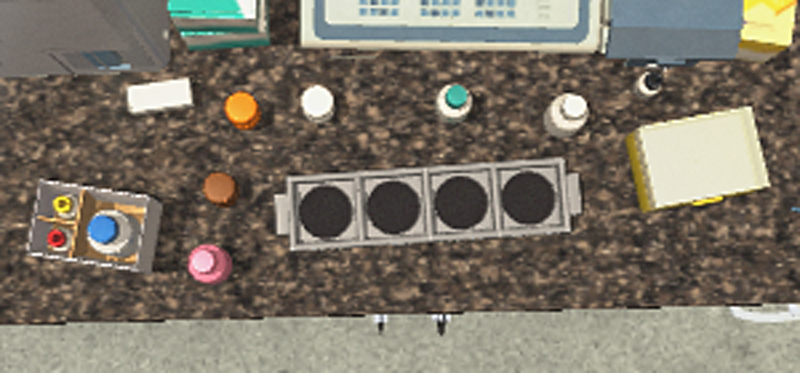

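View pics/side0.png

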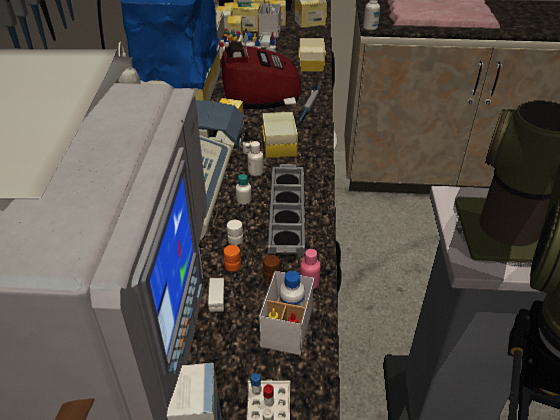

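Top crop (full-image pixels): the pot-shaped things are white (268,188), orange (239,194) and brown (236,222), so I take the white one. The white_bottle shapes are white (360,190) and pink (230,251), so I take the white one. Teal is at (315,188), and the blue cap in the carton at (190,239). The tip box is at -y, so the pot goes in the -y bay. The crop already confirms the colours. Next I measure the rack's exact pose and the furniture clearance.

Run:
```python
from h import *
for c in("top","side"):
    im,d=bot.read_camera(c); W=cloud(c,d)
    r=bot.trace(c,"rack")[0]["region"]; w=W[r]; w=w[(w[:,2]>.015)&(w[:,2]<.03)]
    print(c,cv2.minAreaRect((w[:,:2]*1000).astype(np.float32)))
    g=im.max(2); m=(W[...,2]<.02)&(g<75)&(cv2.dilate(cv2.morphologyEx(r.astype(np.uint8),cv2.MORPH_CLOSE,np.ones((25,25))),np.ones((1,1)))>0)
    n,l,st,ce=cv2.connectedComponentsWithStats(cv2.morphologyEx(m.astype(np.uint8),cv2.MORPH_OPEN,np.ones((3,3))))
    for k in range(1,n):
        if st[k,4]>80: print("seat",st[k,4],np.round(np.nanmean(W[l==k],0),3))
    for y0 in np.arange(-.35,.4,.05):
        row=[]
        for x0 in (.63,.65,.67,.69,.71,.74):
            s=W[(abs(W[...,0]-x0)<.01)&(abs(W[...,1]-y0)<.025)][:,2]; row.append(round(float(s.max()),2) if len(s) else None)
        print(round(y0,2),row)
```

```text
top ((504.82489013671875, -37.80570983886719), (80.85679626464844, 321.3412780761719), 2.201338768005371)
seat 299 [ 0.509 -0.145  0.007]
seat 298 [ 0.506 -0.073  0.007]
seat 294 [ 0.503 -0.002  0.007]
seat 298 [0.501 0.07  0.007]
-0.35 [0.07, 0.09, 0.1, 0.11, 0.11, 0.11]
-0.3 [0.08, 0.1, 0.1, 0.11, 0.11, 0.11]
-0.25 [0.07, 0.09, 0.1, 0.11, 0.11, 0.12]
-0.2 [0.01, 0.09, 0.1, 0.1, 0.1, 0.1]
-0.15 [0.01, 0.06, 0.07, 0.08, 0.09, 0.1]
-0.1 [0.01, 0.01, 0.07, 0.08, 0.09, 0.09]
-0.05 [0.04, 0.01, 0.07, 0.08, 0.09, 0.1]
-0.0 [0.01, 0.04, 0.07, 0.08, 0.08, 0.09]
0.05 [0.05, 0.01, 0.07, 0.08, 0.08, 0.09]
0.1 [0.05, 0.01, 0.06, 0.07, 0.08, 0.09]
0.15 [0.05, 0.01, 0.13, 0.14, 0.14, 0.14]
0.2 [0.03, 0.03, 0.01, 0.14, 0.14, 0.47]
0.25 [0.46, 0.46, 0.46, 0.47, 0.46, 0.47]
0.3 [0.46, 0.46, 0.46, 0.47, 0.46, 0.47]
0.35 [0.46, 0.46, 0.46, 0.46, 0.46, 0.47]
side ((503.26947021484375, -36.19561767578125), (80.40140533447266, 326.171630859375), 2.3616783618927)
seat 284 [ 0.509 -0.158  0.009]
seat 310 [ 0.505 -0.086  0.009]
seat 106 [ 0.502 -0.033  0.013]
seat 271 [ 0.502 -0.005  0.008]
seat 408 [0.501 0.061 0.009]
-0.35 [0.08, 0.09, 0.1, 0.11, 0.11, 0.11]
-0.3 [0.07, 0.09, 0.1, 0.11, 0.11, 0.11]
-0.25 [0.07, 0.09, 0.1, 0.11, 0.11, 0.11]
-0.2 [0.01, 0.09, 0.1, 0.1, 0.11, 0.11]
-0.15 [0.0, 0.06, 0.07, 0.08, 0.08, None]
-0.1 [0.05, 0.06, 0.07, 0.08, 0.08, None]
-0.05 [0.06, 0.01, 0.07, 0.08, 0.07, None]
-0.0 [0.0, 0.04, 0.07, 0.07, None, None]
0.05 [0.05, 0.04, 0.07, 0.01, None, None]
0.1 [0.05, 0.0, 0.06, 0.03, None, None]
0.15 [0.05, 0.0, 0.0, None, None, 0.47]
0.2 [0.03, 0.03, 0.0, None, None, 0.47]
0.25 [0.46, 0.46, 0.46, 0.46, 0.46, 0.47]
0.3 [0.46, 0.46, 0.46, 0.46, 0.46, 0.47]
0.35 [0.46, 0.46, 0.46, 0.46, 0.46, 0.47]
```

Request:
inch_along(ticks=[{"finger_gap": 0.06,"rotvec": [0,0,-0.11]},{"finger_gap": 0.06,"rotvec": [0,0,-0.11]},{"finger_gap": 0.06,"rotvec": [0,0,-0.106]}], clamp_n=20)

```text
t: 1.45
ee_pos: [0.2062, 0.6164, 0.1893]
eef_rot: [-0.004, 1.0, 0.0, 0.0]
ft_force: [-0.2, 0.7, 0.0]
gripper_width: 0.0799
gripper_force: 0.0
```

Request:
inch_along(ticks=[{"finger_gap": 0.06,"d": [-0.02,-0.034,0]},{"finger_gap": 0.06,"d": [-0.02,-0.034,0]},{"finger_gap": 0.06,"d": [-0.02,-0.034,0]},{"finger_gap": 0.06,"d": [-0.02,-0.034,0]},{"finger_gap": 0.06,"d": [-0.02,-0.034,0]},{"finger_gap": 0.06,"d": [-0.02,-0.034,0]},{"finger_gap": 0.06,"d": [-0.02,-0.034,0]},{"finger_gap": 0.06,"d": [-0.02,-0.034,0]},{"finger_gap": 0.06,"d": [-0.02,-0.034,0]},{"finger_gap": 0.06,"d": [-0.02,-0.034,0]},{"finger_gap": 0.06,"d": [-0.02,-0.034,0]},{"finger_gap": 0.06,"d": [-0.02,-0.034,0]}])

```text
t: 2.45
ee_pos: [0.4482, 0.2074, 0.1896]
eef_rot: [-0.002, 1.0, 0.0, 0.001]
ft_force: [1.5, 0.5, -0.2]
gripper_width: 0.0598
gripper_force: 0.0
```

Request:
inch_along(ticks=[{"finger_gap": 0.06,"d": [-0.0275,-0.022,0]},{"finger_gap": 0.06,"d": [-0.0275,-0.022,0]},{"finger_gap": 0.06,"d": [-0.0275,-0.022,0]},{"finger_gap": 0.06,"d": [-0.0275,-0.022,0]},{"finger_gap": 0.06,"d": [-0.0275,-0.022,0]},{"finger_gap": 0.06,"d": [-0.0275,-0.022,0]},{"finger_gap": 0.06,"d": [0,0,0.03]},{"finger_gap": 0.06,"d": [0,0,0.03]},{"finger_gap": 0.06,"d": [0,0,0.03]},{"finger_gap": 0.06}])

```text
t: 3.28
ee_pos: [0.6081, 0.0771, 0.0917]
eef_rot: [-0.001, 1.0, -0.0, -0.006]
ft_force: [-0.9, -0.1, -1.6]
gripper_width: 0.0599
gripper_force: 0.0
```

Run:
```python
from h import *
for c in("top","side"):
    im,d=bot.read_camera(c); cv2.imwrite(f"pics/{c}1.png",cv2.resize(im[130:290,170:410],(780,520)))
```

```text
(no output)
```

View pics/side1.png

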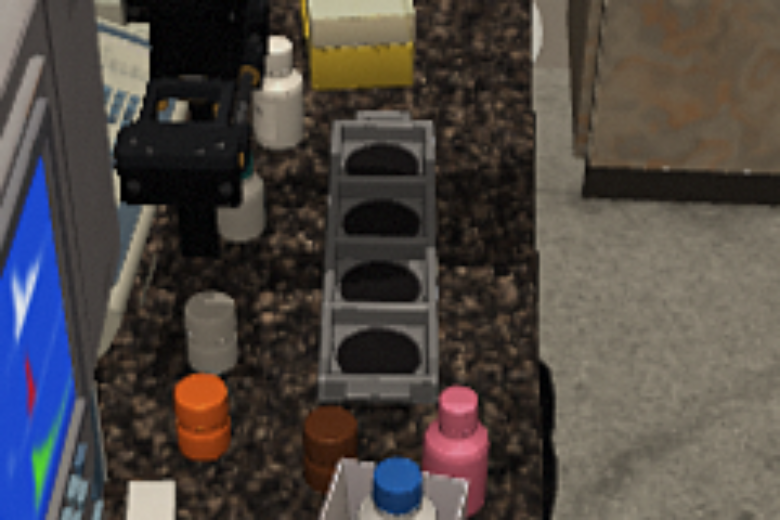

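Request:
inch_along(ticks=[{"finger_gap": 0.06,"d": [-0.002,0,0.02]},{"finger_gap": 0.06,"d": [0,0,0.02]},{"finger_gap": 0.06,"d": [0,0,0.01]},{"finger_gap": 0.06},{"finger_gap": 0.06}])

```text
t: 3.8
ee_pos: [0.6157, 0.0779, 0.0507]
eef_rot: [-0.002, 1.0, 0.0, 0.001]
ft_force: [0.0, -0.6, 0.3]
gripper_width: 0.0598
gripper_force: 0.0
```

Request:
inch_along(ticks=[{"finger_gap": 0.06,"d": [0.003,-0.001,0.016]},{"finger_gap": 0.06},{"finger_gap": 0.02},{"finger_gap": 0.02},{"finger_gap": 0.02},{"finger_gap": 0.02},{"finger_gap": 0.02}], clamp_n=20)

```text
t: 4.38
ee_pos: [0.6125, 0.0767, 0.034]
eef_rot: [-0.002, 1.0, 0.0, 0.001]
ft_force: [0.0, 0.2, 0.7]
gripper_width: 0.0319
gripper_force: 0.0
```

Request:
inch_along(ticks=[{"finger_gap": 0.02,"d": [0,0,-0.02]},{"finger_gap": 0.02,"d": [0,0,-0.03]},{"finger_gap": 0.02},{"finger_gap": 0.02}])

```text
t: 4.72
ee_pos: [0.614, 0.0768, 0.0861]
eef_rot: [-0.002, 1.0, 0.0, 0.003]
ft_force: [-0.5, -0.3, -0.6]
gripper_width: 0.0202
gripper_force: 0.0
```

The fingers closed past the lid width, so the grasp missed. I look again.

Run:
```python
from h import *
print(bot.sense()["ee_pos"])
for c in("top","side"):
    im,d=bot.read_camera(c); cv2.imwrite(f"pics/{c}2.png",cv2.resize(im[130:290,170:410],(390,260))); W=cloud(c,d)
    for n in ("pot","teal_bottle"):
        for r in bot.trace(c,n)[:3]:
            w=W[r["region"]]; w=w[~np.isnan(w[:,0])]
            print(c,n,round(r["score"],2),np.round(r["position"]),np.round(w.mean(0),3),np.round(w.max(0),3))
a=np.hstack([cv2.imread("pics/top2.png"),cv2.imread("pics/side2.png")]);cv2.imwrite("pics/b2.png",a)
```

```text
[0.61403265 0.07679168 0.08612096]
top teal_bottle 0.68 [316. 187.] [ 0.606 -0.066  0.05 ] [ 0.628 -0.05   0.08 ]
side pot 0.92 [271. 268.] [0.524 0.189 0.04 ] [0.54  0.264 0.09 ]
side pot 0.59 [234. 234.] [0.61  0.085 0.035] [0.627 0.097 0.054]
side teal_bottle 0.71 [285. 323.] [0.488 0.328 0.057] [0.532 0.368 0.093]
side teal_bottle 0.58 [246. 197.] [ 0.6   -0.048  0.034] [0.621 0.159 0.202]
```

View pics/b2.png

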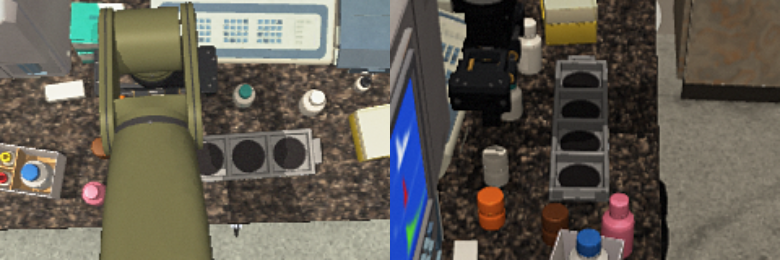

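Run:
```python
from h import *
def proj(c,p):
    i=bot.camera_info(c); q=np.linalg.inv(i["world_from_camera"])@np.r_[p,1]
    return np.round([i["cx"]+i["fx"]*q[0]/-q[2], i["cy"]-i["fy"]*q[1]/-q[2]],1)
s=bot.sense(); print(s["ee_pos"],s["eef_rot"],s["gripper_width"])
print(proj("side",s["ee_pos"]),proj("side",[.608,.077,.092]),proj("side",[.611,.078,.05]),proj("side",[.611,.078,0]))
im,d=bot.read_camera("side"); W=cloud("side",d)
cv2.imwrite("pics/s3.png",cv2.resize(im[140:250,190:300],(770,600),interpolation=cv2.INTER_CUBIC))
for v in range(170,250,6): print(v,[tuple(np.round(W[v,u],3)) for u in (226,232,238)])
```

```text
[0.61100081 0.076701   0.08174911] [-1.63922008e-03  9.99997920e-01 -4.58584697e-05 -1.21313929e-03] 0.01936881581438945
[233.6 212.6] [234.7 209.1] [234.3 224.3] [235.4 241.3]
170 [(np.float64(0.616), np.float64(0.102), np.float64(0.21)), (np.float64(0.604), np.float64(0.1), np.float64(0.209)), (np.float64(0.589), np.float64(0.126), np.float64(0.229))]
176 [(np.float64(0.608), np.float64(0.148), np.float64(0.23)), (np.float64(0.597), np.float64(0.147), np.float64(0.23)), (np.float64(0.587), np.float64(0.143), np.float64(0.227))]
182 [(np.float64(0.606), np.float64(0.165), np.float64(0.229)), (np.float64(0.595), np.float64(0.163), np.float64(0.228)), (np.float64(0.584), np.float64(0.164), np.float64(0.229))]
188 [(np.float64(0.607), np.float64(0.162), np.float64(0.213)), (np.float64(0.596), np.float64(0.164), np.float64(0.215)), (np.float64(0.585), np.float64(0.164), np.float64(0.216))]
194 [(np.float64(0.609), np.float64(0.158), np.float64(0.196)), (np.float64(0.597), np.float64(0.159), np.float64(0.197)), (np.float64(0.586), np.float64(0.157), np.float64(0.196))]
200 [(np.float64(0
[... 916 characters left out ...]
p.float64(0.045), np.float64(0.002)), (np.float64(0.614), np.float64(0.093), np.float64(0.046)), (np.float64(0.601), np.float64(0.092), np.float64(0.047))]
236 [(np.float64(0.634), np.float64(0.065), np.float64(0.003)), (np.float64(0.615), np.float64(0.091), np.float64(0.028)), (np.float64(0.603), np.float64(0.088), np.float64(0.026))]
242 [(np.float64(0.631), np.float64(0.085), np.float64(0.003)), (np.float64(0.616), np.float64(0.094), np.float64(0.012)), (np.float64(0.603), np.float64(0.091), np.float64(0.01))]
248 [(np.float64(0.618), np.float64(0.154), np.float64(0.052)), (np.float64(0.606), np.float64(0.153), np.float64(0.052)), (np.float64(0.594), np.float64(0.153), np.float64(0.052))]
```

View pics/s3.png

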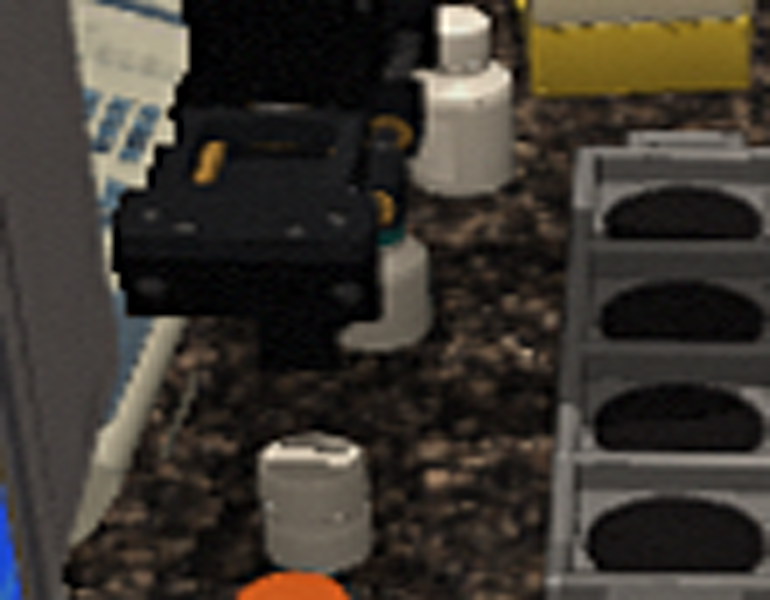

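Request:
inch_along(ticks=[{"finger_gap": 0.07,"d": [0.001,0,0]},{"finger_gap": 0.07},{"finger_gap": 0.07},{"finger_gap": 0.07},{"finger_gap": 0.07},{"finger_gap": 0.07},{"finger_gap": 0.07},{"finger_gap": 0.07},{"finger_gap": 0.07,"d": [0,0,0.025]},{"finger_gap": 0.07,"d": [0,0,0.025]},{"finger_gap": 0.07},{"finger_gap": 0.07}], clamp_n=20)

```text
t: 6.07
ee_pos: [0.6093, 0.0767, 0.0316]
eef_rot: [-0.002, 1.0, -0.0, -0.002]
ft_force: [1.0, 0.1, -0.3]
gripper_width: 0.07
gripper_force: 0.0
```

Request:
inch_along(ticks=[{"finger_gap": 0.02},{"finger_gap": 0.02},{"finger_gap": 0.02},{"finger_gap": 0.02},{"finger_gap": 0.02},{"finger_gap": 0.02}])

```text
t: 6.57
ee_pos: [0.6113, 0.0767, 0.0338]
eef_rot: [-0.002, 1.0, 0.0, 0.0]
ft_force: [0.7, 0.4, 0.8]
gripper_width: 0.0355
gripper_force: 0.0
```

Request:
inch_along(ticks=[{"finger_gap": 0.02},{"finger_gap": 0.02}])

```text
t: 6.73
ee_pos: [0.6109, 0.0767, 0.0333]
eef_rot: [-0.002, 1.0, -0.0, 0.0]
ft_force: [-0.5, 0.2, 0.2]
gripper_width: 0.023
gripper_force: 0.0
```

Run:
```python
from h import *
print(bot.sense()["ee_pos"],bot.sense()["gripper_width"])
im,d=bot.read_camera("side"); W=cloud("side",d)
cv2.imwrite("pics/s4.png",cv2.resize(im[160:260,190:290],(600,600),interpolation=cv2.INTER_CUBIC))
for v in range(196,250,5): print(v,[tuple(np.round(W[v,u],3).tolist()) for u in (226,232,238)])
```

```text
[0.6109435  0.07670396 0.03332355] 0.02299293359520358
196 [(0.612, 0.144, 0.18), (0.6, 0.145, 0.181), (0.589, 0.144, 0.181)]
201 [(0.609, 0.161, 0.181), (0.598, 0.161, 0.182), (0.587, 0.158, 0.18)]
206 [(0.609, 0.167, 0.174), (0.598, 0.165, 0.173), (0.586, 0.167, 0.176)]
211 [(0.611, 0.157, 0.154), (0.6, 0.157, 0.154), (0.588, 0.158, 0.156)]
216 [(0.612, 0.157, 0.141), (0.6, 0.162, 0.145), (0.589, 0.159, 0.144)]
221 [(0.641, 0.015, 0.003), (0.612, 0.095, 0.074), (0.6, 0.094, 0.074)]
226 [(0.639, 0.029, 0.0), (0.615, 0.086, 0.052), (0.602, 0.085, 0.052)]
231 [(0.636, 0.049, 0.003), (0.615, 0.091, 0.042), (0.602, 0.087, 0.039)]
236 [(0.633, 0.067, 0.004), (0.616, 0.09, 0.027), (0.603, 0.088, 0.026)]
241 [(0.632, 0.079, 0.001), (0.616, 0.092, 0.013), (nan, nan, nan)]
246 [(0.619, 0.147, 0.051), (0.607, 0.145, 0.05), (0.603, 0.093, 0.0)]
```

View pics/s4.png

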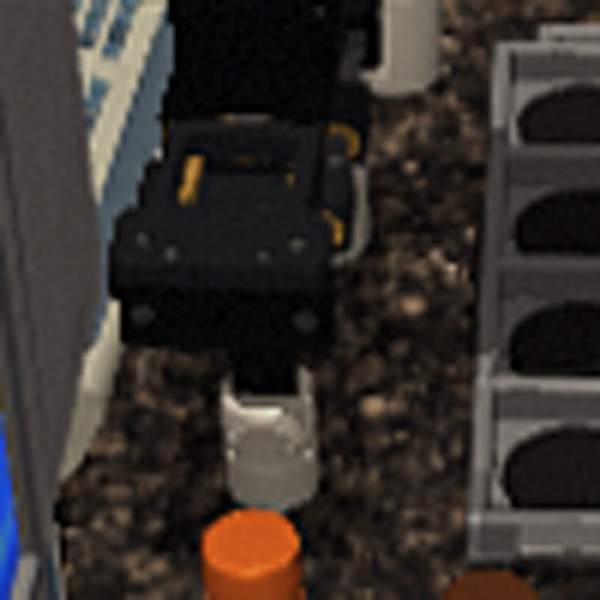

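Request:
inch_along(ticks=[{"finger_gap": 0.04,"d": [0,0,-0.03]},{"finger_gap": 0.04,"d": [0,0,-0.03]},{"finger_gap": 0.04},{"finger_gap": 0.04},{"finger_gap": 0.04},{"finger_gap": 0.04}])

```text
t: 7.28
ee_pos: [0.6098, 0.0767, 0.0916]
eef_rot: [-0.002, 1.0, -0.0, -0.001]
ft_force: [0.3, 0.1, -0.4]
gripper_width: 0.0396
gripper_force: 0.0
```

Run:
```python
from h import *
s=bot.sense();e=s["ee_pos"];print(e,s["gripper_width"])
im,d=bot.read_camera("side"); W=cloud("side",d)
m=(abs(W[...,0]-e[0])<.04)&(abs(W[...,1]-e[1])<.05)&(W[...,2]>.065)
v,u=np.nonzero(m)
for r in range(v.min(),v.max()+1,1):
    w=W[r,u[v==r]] if (v==r).any() else None
    if w is not None: print(r,np.round(np.median(w,0),3),np.round(np.ptp(w[:,0]),3),np.round(w[:,1].max(),3),im[r,u[v==r]].max(1).mean().round())
```

```text
[0.60979719 0.07666162 0.09157393] 0.039634383642266686
22 [0.571 0.028 0.47 ] 0.002 0.029 58.0
23 [0.572 0.031 0.47 ] 0.006 0.034 66.0
24 [0.575 0.032 0.468] 0.011 0.034 73.0
25 [0.578 0.033 0.467] 0.016 0.035 68.0
26 [0.579 0.034 0.465] 0.02 0.038 62.0
27 [0.584 0.034 0.464] 0.031 0.037 60.0
28 [0.586 0.034 0.462] 0.034 0.038 57.0
29 [0.588 0.034 0.46 ] 0.039 0.038 55.0
30 [0.592 0.034 0.458] 0.044 0.037 54.0
31 [0.594 0.034 0.457] 0.05 0.038 54.0
32 [0.596 0.035 0.455] 0.052 0.038 54.0
33 [0.599 0.036 0.453] 0.059 0.038 53.0
34 [0.601 0.035 0.451] 0.062 0.04 51.0
35 [0.602 0.035 0.45 ] 0.064 0.04 49.0
36 [0.604 0.035 0.448] 0.068 0.042 50.0
37 [0.603 0.037 0.447] 0.069 0.046 58.0
38 [0.604 0.038 0.446] 0.071 0.051 62.0
39 [0.604 0.041 0.445] 0.073 0.057 64.0
40 [0.604 0.048 0.446] 0.075 0.059 65.0
41 [0.604 0.05  0.444] 0.074 0.064 67.0
42 [0.605 0.055 0.445] 0.075 0.066 68.0
43 [0.607 0.06  0.445] 0.069 0.072 71.0
44 [0.608 0.066 0.446]
[... 3986 characters left out ...]
 ] 0.003 0.122 46.0
177 [0.575 0.118 0.207] 0.003 0.119 49.0
178 [0.576 0.118 0.204] 0.003 0.123 57.0
179 [0.576 0.12  0.204] 0.002 0.121 54.0
180 [0.576 0.119 0.201] 0.002 0.12 23.0
194 [0.617 0.104 0.153] 0.004 0.106 6.0
195 [0.608 0.106 0.152] 0.021 0.107 8.0
196 [0.608 0.105 0.149] 0.022 0.107 8.0
197 [0.608 0.107 0.148] 0.022 0.11 7.0
198 [0.608 0.105 0.144] 0.023 0.107 5.0
199 [0.608 0.105 0.141] 0.023 0.108 7.0
200 [0.609 0.104 0.138] 0.022 0.107 8.0
201 [0.609 0.104 0.135] 0.023 0.107 6.0
202 [0.607 0.105 0.133] 0.02 0.107 5.0
203 [0.608 0.103 0.129] 0.021 0.107 6.0
204 [0.608 0.1   0.125] 0.022 0.102 7.0
205 [0.608 0.101 0.122] 0.022 0.103 6.0
206 [0.608 0.101 0.12 ] 0.023 0.102 7.0
```

The fingertips really end at about z 0.118, while ee_pos reports 0.092. So the tool sits about 26 mm higher than reported, while x and y agree. I go lower by that amount.

Request:
inch_along(ticks=[{"finger_gap": 0.06,"d": [0,0,0.01]},{"finger_gap": 0.06,"d": [0,0,0.03]},{"finger_gap": 0.06,"d": [0,0,0.02]},{"finger_gap": 0.06,"d": [0,0,0.02]},{"finger_gap": 0.06},{"finger_gap": 0.06}], clamp_n=15)

```text
t: 7.83
ee_pos: [0.6088, 0.0766, 0.0106]
eef_rot: [-0.002, 1.0, -0.0, -0.003]
ft_force: [0.7, -0.0, 0.7]
gripper_width: 0.0595
gripper_force: 0.0
```

Request:
inch_along(ticks=[{"finger_gap": 0.02},{"finger_gap": 0.02},{"finger_gap": 0.02},{"finger_gap": 0.02},{"finger_gap": 0.02},{"finger_gap": 0.02}])

```text
t: 8.33
ee_pos: [0.6118, 0.0767, 0.0144]
eef_rot: [-0.002, 1.0, 0.0, 0.001]
ft_force: [0.4, -0.9, 2.3]
gripper_width: 0.0341
gripper_force: 15.0
```

Request:
inch_along(ticks=[{"finger_gap": 0.02,"d": [0,0,-0.02]},{"finger_gap": 0.02,"d": [0,0,-0.04]},{"finger_gap": 0.02,"d": [0.015,-0.0317,0]},{"finger_gap": 0.02,"d": [0.015,-0.0317,0]},{"finger_gap": 0.02,"d": [0.015,-0.0317,0]},{"finger_gap": 0.02,"d": [0.015,-0.0317,0]},{"finger_gap": 0.02,"d": [0.015,-0.0317,0]},{"finger_gap": 0.02,"d": [0.015,-0.0317,0]},{"finger_gap": 0.02,"d": [0.014,-0.0317,0]},{"finger_gap": 0.02},{"finger_gap": 0.02},{"finger_gap": 0.02}])

```text
t: 9.33
ee_pos: [0.5078, -0.1453, 0.0733]
eef_rot: [-0.001, 1.0, 0.0, 0.0]
ft_force: [-0.2, 0.9, -0.3]
gripper_width: 0.0345
gripper_force: 15.0
```

Run:
```python
from h import *
s=bot.sense();e=s["ee_pos"];print(e,s["gripper_width"],s["eef_rot"])
a=[]
for c,r in(("side",(slice(110,230),slice(190,330))),("top",(slice(150,270),slice(290,430)))):
    im,d=bot.read_camera(c); W=cloud(c,d); a.append(cv2.resize(im[r],(400,343)))
    if c=="side":
        m=(im.min(2)>70)&(abs(W[...,0]-e[0])<.04)&(abs(W[...,1]-e[1])<.04)&(W[...,2]>.035); w=W[m]
        print(len(w),np.round([w.min(0),w.max(0),np.median(w,0)],3))
cv2.imwrite("pics/b5.png",np.hstack(a))
```

```text
[ 0.50775689 -0.14533328  0.0733487 ] 0.03450143161459895 [-1.27321955e-03  9.99999161e-01  1.78710271e-04  1.58313112e-04]
150 [[ 0.492 -0.15   0.062]
 [ 0.542 -0.111  0.294]
 [ 0.506 -0.132  0.081]]
```

View pics/b5.png

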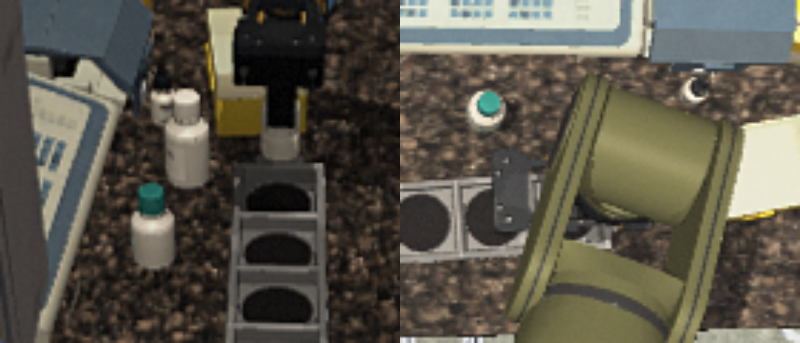

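Request:
inch_along(ticks=[{"finger_gap": 0.02,"d": [0,0,0.02]},{"finger_gap": 0.02,"d": [0,0,0.02]},{"finger_gap": 0.02,"d": [0,0,0.01]},{"finger_gap": 0.02},{"finger_gap": 0.02,"d": [0,0,0.003]},{"finger_gap": 0.02},{"finger_gap": 0.02}])

```text
t: 10.02
ee_pos: [0.5083, -0.1455, 0.021]
eef_rot: [-0.002, 1.0, -0.0, 0.001]
ft_force: [0.9, 0.1, -0.3]
gripper_width: 0.034
gripper_force: 15.0
```

Request:
inch_along(ticks=[{"finger_gap": 0.055},{"finger_gap": 0.055},{"finger_gap": 0.055},{"finger_gap": 0.055},{"finger_gap": 0.055,"d": [0,0,-0.04]},{"finger_gap": 0.055,"d": [0,0,-0.04]},{"finger_gap": 0.055},{"finger_gap": 0.055}])

```text
t: 10.68
ee_pos: [0.5101, -0.1466, 0.104]
eef_rot: [-0.002, 1.0, -0.001, 0.003]
ft_force: [-0.7, -0.4, 0.9]
gripper_width: 0.0551
gripper_force: 0.0
```

Request:
inch_along(ticks=[{"finger_gap": 0.055,"d": [-0.0255,0.0203,0]},{"finger_gap": 0.055,"d": [-0.0255,0.0203,0]},{"finger_gap": 0.055,"d": [-0.0255,0.0203,0]},{"finger_gap": 0.055,"d": [-0.0255,0.0203,0]},{"finger_gap": 0.055},{"finger_gap": 0.055}])

```text
t: 11.18
ee_pos: [0.609, -0.0629, 0.0984]
eef_rot: [-0.003, 1.0, 0.0, -0.002]
ft_force: [-0.3, 0.5, -0.2]
gripper_width: 0.0553
gripper_force: 0.0
```

Run:
```python
from h import *
s=bot.sense();e=s["ee_pos"];print(e)
im,d=bot.read_camera("side"); W=cloud("side",d)
cv2.imwrite("pics/b6.png",cv2.resize(im[110:230,190:330],(700,600)))
m=(abs(W[...,0]-e[0])<.03)&(abs(W[...,1]-e[1])<.06)&(W[...,2]>.01)&(W[...,2]<.2)
v,u=np.nonzero(m)
for r in range(v.min(),v.max(),2):
    w=W[r,u[v==r]]
    if len(w): print(r,np.round(np.median(w,0),3),np.round(np.ptp(w[:,0]),3),im[r,u[v==r]].mean(0).round())
```

```text
[ 0.60904869 -0.06292083  0.09838501]
123 [ 0.615 -0.093  0.198] 0.018 [5. 5. 7.]
125 [ 0.612 -0.093  0.194] 0.016 [4. 4. 5.]
151 [ 0.604 -0.026  0.169] 0.021 [9. 9. 9.]
153 [ 0.607 -0.026  0.164] 0.023 [10. 11. 11.]
155 [ 0.607 -0.027  0.159] 0.024 [4. 4. 4.]
157 [ 0.607 -0.028  0.152] 0.022 [5. 5. 5.]
159 [ 0.607 -0.028  0.147] 0.022 [5. 6. 5.]
161 [ 0.607 -0.028  0.141] 0.022 [5. 5. 4.]
163 [ 0.607 -0.029  0.136] 0.022 [5. 4. 5.]
165 [ 0.608 -0.033  0.128] 0.022 [6. 5. 5.]
175 [ 0.609 -0.07   0.073] 0.016 [49. 55. 19.]
177 [ 0.609 -0.063  0.073] 0.02 [52. 58. 22.]
179 [ 0.608 -0.059  0.069] 0.022 [48. 53. 20.]
181 [ 0.609 -0.06   0.064] 0.021 [45. 49. 18.]
183 [ 0.607 -0.06   0.058] 0.024 [45. 50. 24.]
185 [ 0.608 -0.062  0.05 ] 0.033 [76. 86. 87.]
187 [ 0.608 -0.059  0.046] 0.032 [ 98. 110. 119.]
189 [ 0.607 -0.054  0.044] 0.033 [102. 115. 124.]
191 [ 0.606 -0.053  0.039] 0.034 [ 86.  97. 104.]
193 [ 0.606 -0.053  0.034] 0.032 [76. 86. 93.]
195 [ 0.607 -0.053  0.028] 0.035 [76. 86. 93.]
197 [ 0.607 -0.052  0.022] 0.036 [75. 85. 91.]
199 [ 0.606 -0.052  0.016] 0.029 [78. 88. 96.]
201 [ 0.606 -0.05   0.012] 0.014 [80. 91. 98.]
```

View pics/b6.png

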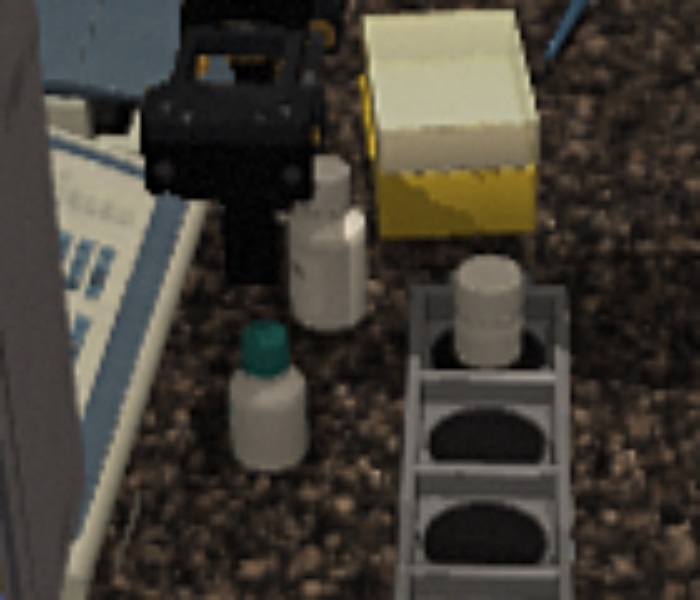

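Picture: the pot stands upright in the end bay. The gripper is above the teal cap at about (608, -65) mm, and the tip offset is again about 27 mm.

Request:
inch_along(ticks=[{"finger_gap": 0.055,"d": [-0.001,-0.003,0.03]},{"finger_gap": 0.055,"d": [0,0,0.03]},{"finger_gap": 0.055,"d": [0,0,0.007]},{"finger_gap": 0.055},{"finger_gap": 0.055}])

```text
t: 11.65
ee_pos: [0.6097, -0.0675, 0.0333]
eef_rot: [-0.001, 1.0, 0.0, -0.001]
ft_force: [0.3, -0.1, 0.7]
gripper_width: 0.0551
gripper_force: 0.0
```

Request:
inch_along(ticks=[{"finger_gap": 0.015},{"finger_gap": 0.015},{"finger_gap": 0.015},{"finger_gap": 0.015},{"finger_gap": 0.015},{"finger_gap": 0.015},{"finger_gap": 0.015},{"finger_gap": 0.015},{"finger_gap": 0.015}], clamp_n=20)

```text
t: 12.4
ee_pos: [0.6108, -0.0671, 0.0338]
eef_rot: [-0.002, 1.0, -0.0, 0.0]
ft_force: [-0.5, 0.0, 2.2]
gripper_width: 0.0223
gripper_force: 20.0
```

Request:
inch_along(ticks=[{"finger_gap": 0.015,"d": [0,0,-0.02]},{"finger_gap": 0.015,"d": [0,0,-0.035]},{"finger_gap": 0.015,"d": [0.035,-0.002,0]},{"finger_gap": 0.015,"d": [0.035,-0.002,0]},{"finger_gap": 0.015,"d": [0.035,-0.002,0]},{"finger_gap": 0.015},{"finger_gap": 0.015},{"finger_gap": 0.015}])

```text
t: 13.07
ee_pos: [0.5059, -0.0734, 0.0884]
eef_rot: [-0.002, 1.0, -0.0, 0.001]
ft_force: [-0.8, -1.2, 0.4]
gripper_width: 0.0221
gripper_force: 20.0
```

Request:
inch_along(ticks=[{"finger_gap": 0.015,"d": [0,0,0.02]},{"finger_gap": 0.015,"d": [0,0,0.02]},{"finger_gap": 0.015,"d": [0,0,0.005]},{"finger_gap": 0.015},{"finger_gap": 0.015,"d": [0,0,0.002]},{"finger_gap": 0.015},{"finger_gap": 0.015}])

```text
t: 13.65
ee_pos: [0.5065, -0.0736, 0.0424]
eef_rot: [-0.002, 1.0, -0.0, 0.001]
ft_force: [-0.7, -0.6, 0.8]
gripper_width: 0.0222
gripper_force: 20.0
```

Request:
inch_along(ticks=[{"finger_gap": 0.015,"d": [0,0,0.0015]},{"finger_gap": 0.015},{"finger_gap": 0.045},{"finger_gap": 0.045},{"finger_gap": 0.045},{"finger_gap": 0.045},{"finger_gap": 0.045,"d": [0,0,-0.03]},{"finger_gap": 0.045,"d": [0,0,-0.04]},{"finger_gap": 0.045,"d": [0,0,-0.02]}])

```text
t: 14.4
ee_pos: [0.507, -0.0737, 0.1337]
eef_rot: [-0.002, 1.0, -0.001, 0.002]
ft_force: [1.2, -0.2, 0.4]
gripper_width: 0.045
gripper_force: 0.0
```

Request:
inch_along(ticks=[{"finger_gap": 0.055,"d": [-0.0215,-0.0275,0]},{"finger_gap": 0.055,"d": [-0.0215,-0.0275,0]},{"finger_gap": 0.055,"d": [-0.0215,-0.0275,0]},{"finger_gap": 0.055,"d": [-0.0215,-0.0275,0]},{"finger_gap": 0.055},{"finger_gap": 0.055},{"finger_gap": 0.055}])

```text
t: 14.98
ee_pos: [0.5912, -0.1827, 0.1293]
eef_rot: [-0.001, 1.0, 0.0, -0.001]
ft_force: [-0.1, 0.1, 0.6]
gripper_width: 0.0553
gripper_force: 0.0
```

Run:
```python
from h import *
s=bot.sense();e=s["ee_pos"];print(e)
im,d=bot.read_camera("side"); W=cloud("side",d)
cv2.imwrite("pics/b7.png",cv2.resize(im[110:230,190:330],(700,600)))
m=(abs(W[...,0]-e[0])<.03)&(abs(W[...,1]-e[1])<.06)&(W[...,2]>.01)&(W[...,2]<.2)
v,u=np.nonzero(m)
for r in range(v.min(),v.max(),2):
    w=W[r,u[v==r]]
    if len(w): print(r,np.round(np.median(w,0),3),np.round(np.ptp(w[:,0]),3),im[r,u[v==r]].mean(0).round())
```

```text
[ 0.59124535 -0.18269697  0.12925367]
108 [ 0.582 -0.209  0.173] 0.005 [7. 8. 6.]
110 [ 0.582 -0.211  0.166] 0.005 [10. 10. 11.]
112 [ 0.586 -0.145  0.197] 0.02 [5. 5. 5.]
114 [ 0.589 -0.147  0.191] 0.023 [4. 5. 5.]
116 [ 0.589 -0.146  0.187] 0.022 [7. 7. 8.]
118 [ 0.589 -0.148  0.18 ] 0.023 [6. 6. 7.]
120 [ 0.59  -0.148  0.175] 0.023 [6. 7. 7.]
122 [ 0.59  -0.148  0.169] 0.021 [7. 7. 7.]
124 [ 0.589 -0.153  0.162] 0.021 [6. 5. 6.]
126 [ 0.589 -0.15   0.157] 0.021 [8. 8. 9.]
142 [ 0.593 -0.187  0.089] 0.017 [ 86.  97. 105.]
144 [ 0.591 -0.179  0.089] 0.019 [105. 117. 127.]
146 [ 0.592 -0.174  0.087] 0.022 [ 85.  96. 103.]
148 [ 0.591 -0.175  0.08 ] 0.023 [78. 88. 96.]
150 [ 0.591 -0.176  0.074] 0.02 [80. 90. 97.]
152 [ 0.589 -0.177  0.067] 0.033 [74. 84. 91.]
154 [ 0.591 -0.176  0.062] 0.035 [ 91. 104. 113.]
156 [ 0.589 -0.172  0.058] 0.037 [ 93. 105. 113.]
158 [ 0.589 -0.168  0.055] 0.037 [ 83.  94. 102.]
160 [ 0.589 -0.168  0.049] 0.037 [77. 87. 94.]
162 [ 0.589 -0.167  0.043] 0.037 [77. 86. 93.]
164 [ 0.589 -0.167  0.038] 0.037 [80. 90. 97.]
166 [ 0.589 -0.169  0.03 ] 0.037 [ 92. 103. 112.]
168 [ 0.59  -0.168  0.025] 0.037 [ 96. 108. 116.]
170 [ 0.59  -0.167  0.018] 0.032 [101. 114. 122.]
172 [ 0.59  -0.167  0.013] 0.023 [105. 118. 127.]
```

View pics/b7.png

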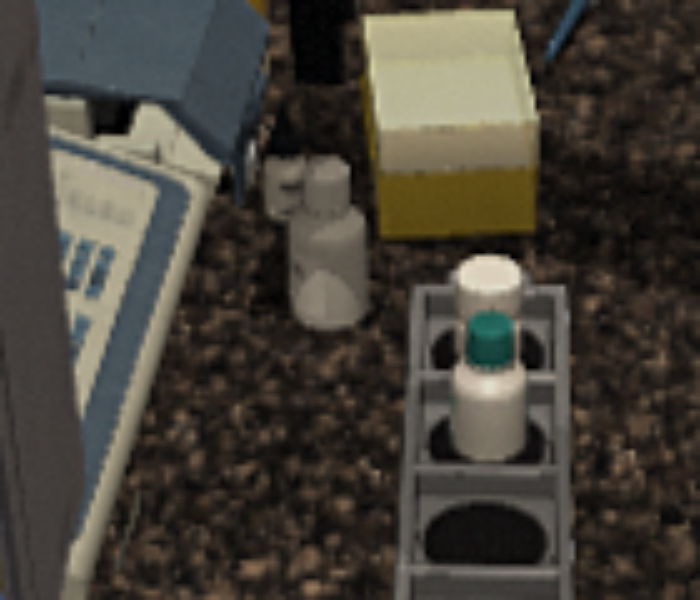

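Teal and pot are both upright in their bays, and the gripper is aligned over the white bottle.

Request:
inch_along(ticks=[{"finger_gap": 0.055,"d": [-0.001,0,0.03]},{"finger_gap": 0.055,"d": [0,0,0.035]},{"finger_gap": 0.055,"d": [0,0,0.015]},{"finger_gap": 0.055},{"finger_gap": 0.055}])

```text
t: 15.45
ee_pos: [0.5917, -0.1818, 0.0492]
eef_rot: [-0.002, 1.0, 0.0, -0.001]
ft_force: [0.5, -0.5, 0.2]
gripper_width: 0.0552
gripper_force: 0.0
```

Request:
inch_along(ticks=[{"finger_gap": 0.015},{"finger_gap": 0.015},{"finger_gap": 0.015},{"finger_gap": 0.015},{"finger_gap": 0.015},{"finger_gap": 0.015},{"finger_gap": 0.015},{"finger_gap": 0.015},{"finger_gap": 0.015}], clamp_n=25)

```text
t: 16.2
ee_pos: [0.5933, -0.1834, 0.0505]
eef_rot: [-0.002, 1.0, -0.0, 0.001]
ft_force: [0.1, -0.9, 3.4]
gripper_width: 0.0239
gripper_force: 25.0
```

Request:
inch_along(ticks=[{"finger_gap": 0.015,"d": [0,0,-0.02]},{"finger_gap": 0.015,"d": [0,0,-0.04]},{"finger_gap": 0.015,"d": [0,0,-0.04]},{"finger_gap": 0.015,"d": [0.015,0.0304,0]},{"finger_gap": 0.015,"d": [0.015,0.0304,0]},{"finger_gap": 0.015,"d": [0.015,0.0304,0]},{"finger_gap": 0.015,"d": [0.015,0.0304,0]},{"finger_gap": 0.015,"d": [0.015,0.0304,0]},{"finger_gap": 0.015,"d": [0.015,0.0304,0]},{"finger_gap": 0.015},{"finger_gap": 0.015},{"finger_gap": 0.015}])

```text
t: 17.2
ee_pos: [0.5021, -0.0011, 0.1493]
eef_rot: [-0.002, 1.0, -0.0, -0.0]
ft_force: [0.1, 0.4, -1.2]
gripper_width: 0.0238
gripper_force: 25.0
```

Request:
inch_along(ticks=[{"finger_gap": 0.015,"d": [0,0,0.02]},{"finger_gap": 0.015,"d": [0,0,0.03]},{"finger_gap": 0.015,"d": [0,0,0.03]},{"finger_gap": 0.015,"d": [0,0,0.01]},{"finger_gap": 0.015},{"finger_gap": 0.015},{"finger_gap": 0.015}])

```text
t: 17.78
ee_pos: [0.5033, -0.0016, 0.0608]
eef_rot: [-0.001, 1.0, -0.0, 0.001]
ft_force: [0.5, -0.6, -0.6]
gripper_width: 0.0242
gripper_force: 25.0
```

Request:
inch_along(ticks=[{"finger_gap": 0.015,"d": [0,0,0.0025]},{"finger_gap": 0.015},{"finger_gap": 0.045},{"finger_gap": 0.045},{"finger_gap": 0.045},{"finger_gap": 0.045},{"finger_gap": 0.045,"d": [0,0,-0.03]},{"finger_gap": 0.045,"d": [0,0,-0.04]},{"finger_gap": 0.045,"d": [0,0,-0.03]}])

```text
t: 18.53
ee_pos: [0.5023, -0.0009, 0.1593]
eef_rot: [-0.002, 1.0, -0.0, 0.0]
ft_force: [0.9, -0.8, 1.1]
gripper_width: 0.0451
gripper_force: 0.0
```

Request:
inch_along(ticks=[{"finger_gap": 0.055,"d": [0.003,0.0358,0]},{"finger_gap": 0.055,"d": [0.003,0.0358,0]},{"finger_gap": 0.055,"d": [0.003,0.0358,0]},{"finger_gap": 0.055,"d": [0.003,0.0358,0]},{"finger_gap": 0.055,"d": [0.003,0.0358,0]},{"finger_gap": 0.055,"d": [0.003,0.0358,0]},{"finger_gap": 0.055,"d": [0.003,0.0358,0]},{"finger_gap": 0.055,"d": [0.003,0.0358,0]},{"finger_gap": 0.055},{"finger_gap": 0.055},{"finger_gap": 0.055}])

```text
t: 19.45
ee_pos: [0.4772, 0.2852, 0.1572]
eef_rot: [-0.002, 1.0, -0.0, -0.0]
ft_force: [-1.5, -0.2, 0.5]
gripper_width: 0.0553
gripper_force: 0.0
```

Run:
```python
from h import *
s=bot.sense();e=s["ee_pos"];print(e)
im,d=bot.read_camera("side"); W=cloud("side",d)
cv2.imwrite("pics/b8.png",cv2.resize(im[140:360,190:400],(573,600)))
m=(abs(W[...,0]-e[0])<.03)&(abs(W[...,1]-e[1])<.045)&(W[...,2]>.09)&(W[...,2]<.22)
v,u=np.nonzero(m)
for r in range(v.min(),v.max(),2):
    w=W[r,u[v==r]]
    if len(w): print(r,np.round(np.median(w,0),3),np.round(np.ptp(w[:,0]),3),im[r,u[v==r]].mean(0).round())
```

```text
[0.47717236 0.28520921 0.15715317]
250 [0.478 0.322 0.218] 0.018 [7. 6. 6.]
252 [0.477 0.322 0.212] 0.021 [6. 6. 6.]
254 [0.476 0.321 0.207] 0.021 [5. 5. 5.]
256 [0.476 0.32  0.203] 0.021 [6. 5. 5.]
258 [0.476 0.32  0.198] 0.021 [6. 8. 6.]
260 [0.476 0.317 0.191] 0.021 [6. 6. 5.]
262 [0.476 0.317 0.186] 0.021 [6. 4. 4.]
270 [0.479 0.273 0.121] 0.0 [27. 22. 17.]
272 [0.48  0.278 0.121] 0.03 [71. 44. 26.]
274 [0.479 0.283 0.121] 0.025 [64. 37. 17.]
276 [0.478 0.288 0.121] 0.025 [67. 37. 16.]
278 [0.478 0.293 0.121] 0.025 [68. 38. 16.]
280 [0.478 0.296 0.119] 0.025 [71. 40. 17.]
282 [0.478 0.296 0.114] 0.029 [66. 39. 19.]
284 [0.479 0.297 0.11 ] 0.034 [68. 48. 34.]
286 [0.477 0.295 0.103] 0.034 [72. 57. 46.]
288 [0.478 0.293 0.095] 0.041 [82. 86. 90.]
290 [0.477 0.296 0.094] 0.032 [ 93. 101. 107.]
292 [0.476 0.3   0.093] 0.023 [ 99. 107. 113.]
294 [0.479 0.303 0.091] 0.025 [100. 108. 113.]
296 [0.48  0.308 0.091] 0.0 [105. 113. 118.]
```

View pics/b8.png

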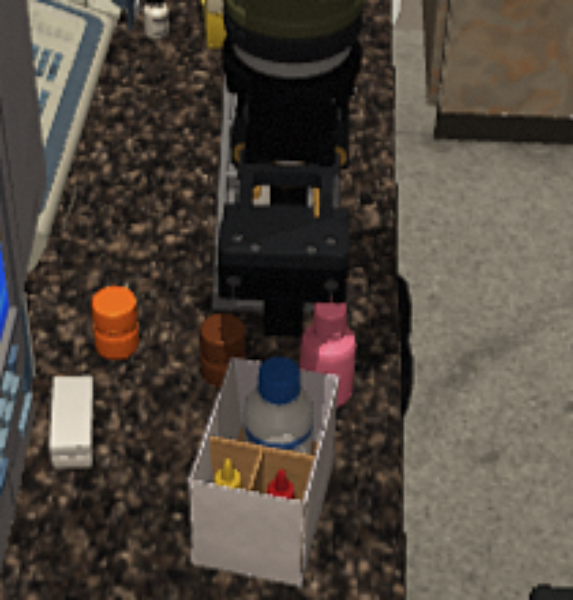

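Request:
inch_along(ticks=[{"finger_gap": 0.055,"d": [-0.001,0.003,0.03]},{"finger_gap": 0.055,"d": [0,0,0.03]},{"finger_gap": 0.055,"d": [0,0,0.016]},{"finger_gap": 0.055},{"finger_gap": 0.055}])

```text
t: 19.92
ee_pos: [0.4779, 0.2869, 0.0805]
eef_rot: [-0.001, 1.0, -0.001, -0.001]
ft_force: [0.9, 0.9, 0.7]
gripper_width: 0.0547
gripper_force: 0.0
```

Request:
inch_along(ticks=[{"finger_gap": 0.015},{"finger_gap": 0.015},{"finger_gap": 0.015},{"finger_gap": 0.015},{"finger_gap": 0.015},{"finger_gap": 0.015},{"finger_gap": 0.015},{"finger_gap": 0.015},{"finger_gap": 0.015}], clamp_n=30)

```text
t: 20.67
ee_pos: [0.479, 0.2885, 0.0823]
eef_rot: [-0.002, 1.0, 0.0, 0.001]
ft_force: [-0.5, -1.5, 5.2]
gripper_width: 0.0272
gripper_force: 30.0
```

Request:
inch_along(ticks=[{"finger_gap": 0.015,"d": [0,0,-0.015]},{"finger_gap": 0.015,"d": [0,0,-0.025]},{"finger_gap": 0.015,"d": [0,0,-0.03]},{"finger_gap": 0.015,"d": [0,0,-0.022]},{"finger_gap": 0.015}])

```text
t: 21.08
ee_pos: [0.4807, 0.2899, 0.1784]
eef_rot: [-0.002, 1.0, 0.002, 0.004]
ft_force: [0.5, -0.1, 0.1]
gripper_width: 0.0272
gripper_force: 29.9
```

Request:
inch_along(ticks=[{"finger_gap": 0.015,"d": [-0.003,-0.031,0]},{"finger_gap": 0.015,"d": [-0.003,-0.031,0]},{"finger_gap": 0.015,"d": [-0.003,-0.031,0]},{"finger_gap": 0.015,"d": [-0.003,-0.031,0]},{"finger_gap": 0.015,"d": [-0.003,-0.031,0]},{"finger_gap": 0.015,"d": [-0.003,-0.031,0]},{"finger_gap": 0.015,"d": [-0.003,-0.031,0]},{"finger_gap": 0.015},{"finger_gap": 0.015},{"finger_gap": 0.015}])

```text
t: 21.92
ee_pos: [0.4992, 0.0718, 0.1717]
eef_rot: [-0.001, 1.0, 0.0, -0.001]
ft_force: [-0.1, 0.5, -1.7]
gripper_width: 0.0273
gripper_force: 29.9
```

Run:
```python
from h import *
im,d=bot.read_camera("side"); cv2.imwrite("pics/b9.png",cv2.resize(im[120:360,190:400],(525,600)))
```

```text
(no output)
```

View pics/b9.png

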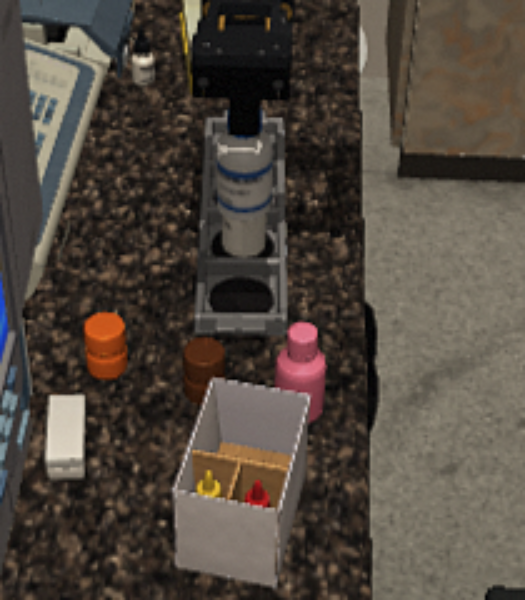

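The diluent is held upright and both droppers still stand in the carton. I lower it into the empty bay.

Request:
inch_along(ticks=[{"finger_gap": 0.015,"d": [0,0,0.025]},{"finger_gap": 0.015,"d": [0,0,0.03]},{"finger_gap": 0.015,"d": [0,0,0.03]},{"finger_gap": 0.015,"d": [0,0,0.014]},{"finger_gap": 0.015},{"finger_gap": 0.015},{"finger_gap": 0.015}])

```text
t: 22.55
ee_pos: [0.5009, 0.0723, 0.0755]
eef_rot: [-0.002, 1.0, 0.0, 0.001]
ft_force: [1.0, -0.4, -1.3]
gripper_width: 0.0278
gripper_force: 30.0
```

Request:
inch_along(ticks=[{"finger_gap": 0.015,"d": [0,0,0.003]},{"finger_gap": 0.015,"d": [0,0,0.0025]},{"finger_gap": 0.015},{"finger_gap": 0.015}])

```text
t: 22.88
ee_pos: [0.5001, 0.0715, 0.0691]
eef_rot: [-0.002, 1.0, 0.0, 0.0]
ft_force: [0.5, -0.5, -0.7]
gripper_width: 0.0277
gripper_force: 30.0
```

Request:
inch_along(ticks=[{"finger_gap": 0.05},{"finger_gap": 0.05},{"finger_gap": 0.05},{"finger_gap": 0.05},{"finger_gap": 0.05,"d": [0,0,-0.03]},{"finger_gap": 0.05,"d": [0,0,-0.04]},{"finger_gap": 0.05,"d": [0,0,-0.03]},{"finger_gap": 0.05,"d": [-0.01,0.038,0]},{"finger_gap": 0.05,"d": [-0.01,0.038,0]},{"finger_gap": 0.05,"d": [0,0.038,0]},{"finger_gap": 0.05,"d": [0.02,0.036,0]},{"finger_gap": 0.05,"d": [0.02,0.036,0]}])

```text
t: 23.88
ee_pos: [0.4793, 0.2589, 0.1689]
eef_rot: [-0.001, 1.0, 0.0, 0.0]
ft_force: [0.4, 1.2, 0.1]
gripper_width: 0.0499
gripper_force: 0.0
```

Request:
inch_along(ticks=[{"finger_gap": 0.05,"d": [0.02,0.036,0]},{"finger_gap": 0.05,"d": [0.02,0.036,0]},{"finger_gap": 0.05,"d": [0.02,0.036,0]},{"finger_gap": 0.05,"d": [0.02,0.036,0]},{"finger_gap": 0.05},{"finger_gap": 0.05}])

```text
t: 24.38
ee_pos: [0.3977, 0.4026, 0.1688]
eef_rot: [-0.004, 1.0, -0.0, 0.0]
ft_force: [-0.1, -0.8, 0.4]
gripper_width: 0.0499
gripper_force: 0.0
```

Run:
```python
from h import *
a=[]
for c,r in(("side",(slice(130,350),slice(190,350))),("top",(slice(170,270),slice(160,400)))):
    im,d=bot.read_camera(c); a.append(cv2.resize(im[r],(330,450) if c=="side" else (470,196)))
a[1]=cv2.copyMakeBorder(a[1],0,254,0,0,cv2.BORDER_CONSTANT)
cv2.imwrite("pics/b10.png",np.hstack(a))
```

```text
(no output)
```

View pics/b10.png

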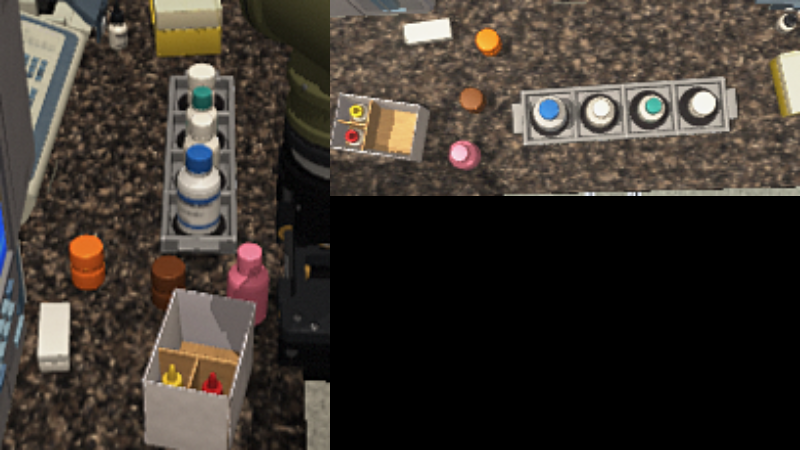

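All four bottles stand upright in order, the droppers and look-alikes are untouched, and the arm is clear.

```bash
python3 -c "
from rig import bot
print(bot.close_job())"
```

```text
the job is handed in; nothing more can be done
None
```

The job is handed in at about 24 s: from the tip box end the rack holds pot, teal, white and blue-capped diluent, all upright, with the droppers still standing in the carton and the look-alikes untouched.

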